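Refit the bezel and the knob of a gas heater control and hold the tap pressed in

ROBOT

A 7-joint arm with a two-finger parallel gripper is mounted at the origin on a cart in front of the work surface, level with it; the furniture and walls round the work are solid. World frame = base frame: x ahead of the robot, y to its left, z up, the work surface at z = 0. Lengths are in m, angles in rad, forces in N, time in s.
With the tool pointing down it reaches from about 0.4 to 0.9 m from the base axis. Payload 5.6 kg.
Tool frame: the origin (TCP) lies midway between the tips of the shut fingers; the grasp point (between the pads) lies 19 mm behind it; z points along the fingers, y is the line along which they close (so a half turn about z gives the same grasp; the last joint's range is limited). The gripper opens to 92 mm and grips with 3 to 60 N. Pads are 20 mm wide; open, the fingers measure 128 mm over their backs; the gripper's body (75 mm by 189 mm) begins 69 mm behind the grasp point.
Start: joints at [1.106, 0.468, -0.012, 1.603, 0.006, 1.071, -0.056], TCP at [0.266, -0.593, 0.215] pointing down, gripper open.
Joint ranges: [-2.53, 2.53], [-0.31, 2.02], [-1.57, 1.55], [0.28, 2.44], [-1.29, 4.43], [0.15, 1.84], [-2.92, 2.92]. Speed limits (rad/s): [2.57, 2.57, 3.14, 3.14, 3.14, 3.14, 3.14].

INTERFACE

Orientations are given as a 3x3 rotation matrix whose columns are the frame's x, y, z axes.
In Python, from station import env, effector, solver, viewer, workorder, search_frame, tip_of gives the robot as it stands. Calls block until the motion is done:
- env.reach(position, orientation): joint-space move of the TCP to a pose.
- env.movel(position, frame=None, rate=0.15): straight line of the TCP; frame=None keeps the orientation; rate is the mean speed in m/s.
- env.goto_joints(angles): joint-space move.
- effector.release() and effector.grasp(squeeze=None): open the fingers fully, or close them until they stop; squeeze is the grip in N (None keeps the last).
- env.pause(seconds).
- solver.inverse_kinematics(position, orientation): joint angles nearest the present ones, or None.
- env.sense(): the state.
- viewer.read_camera(name): name is "side" or "top" or "wrist"; returns (picture, depth): 400x640x3 uint8, red, green, blue; 400x640 float32, m along the optical axis (not along the pixel's ray), 0 where there is no reading.
- viewer.camera_info(name): a dict with "intrinsics" (3x3 intrinsics, pixels), "dist_coeffs" ([k1, k2, p1, p2, k3] as OpenCV has them; the pictures are not rectified), "eye" and "rotation" of the camera in the world; the wrist camera has in their place "T_tool_cam" (4x4, takes a point from camera to tool coordinates, whose origin is the TCP and whose axes are the flange's). Camera axes: x right, y up, looking along -z (the intrinsics and any distortion apply to the point x, -y, -z); pixel columns grow to the right and rows downward; lengths in m; the calibration is good to about 2 mm. A picture is of the moment at which its call begins: read the wrist's pose just before it. camera_info takes no time and is no camera call.
A pose or a line that the arm cannot do raises env.PlanningError and nothing moves.
- workorder.finish_job(): hands the job in; it is judged then, once.
Trained networks look in the newest picture that a camera, given by its name, has taken for a name from the list of things; names that differ only in an ending like _2 or _b are one class to them, and where a whole thing is asked for, a point or a joint stands for the part that bears it (a point fixed in the world has none). Each returns a list of dicts, best first, with "score" (0 to 1); they miss things now and then, are a little off and sometimes report something else, mostly with a low value. They report only what shows in the picture. A call takes as long as a camera call. They do not tell look-alikes from the thing itself.
- search_frame(camera, name): "at" ([x, y, z] in m, in world coordinates, good to about 4 mm: the middle of the surface that is visible of it).
- tip_of(camera, name): "at" ([x, y, z] in m, in world coordinates, good to about 4 mm: a listed point, or the origin of a listed thing).
The state is a dict: "t": time; "joint_positions": joint angles; "joint_velocities": joint speeds; "tau": joint torques, N m; "ee_pos": TCP position; "tcp_rot": TCP orientation; "wrist_force": force on the tool from outside, world axes, zero at the start; "moment": the same for the moment, N m; "gripper_width": finger opening in m; "grasp_force": force on a finger pad.
Only numpy, scipy, OpenCV 4.12 (cv2) and the standard library are available. Lean on these libraries where they do the work, as an engineer would, in place of code of your own. Each camera call takes 0.05 s, during which the arm holds its last target. There are 200 camera calls.

TASK

Put the gas heater control on the plywood board back together: lower the steel bezel plate over the two locating pins until it lies flush on the bracket, then turn the black knob so that its D-shaped bore matches the flat of the tap spindle and push it fully home. Then press the knob all the way in against its spring and keep it there, as for lighting the pilot: finish while your fingers still hold the knob pressed in, and do not let go. Leave the masking tape and the screwdriver where they lie.

Things in the scene. Friction and masses are not known exactly. Their poses are not given: they have to be found in the camera images.
- control_unit: fixed control unit: plywood board 164 x 110 x 12 mm with a sheet-metal bracket whose flat top (120 x 62 mm) is 50 mm above the cart, gas tap and brass unions below. Origin: on the cart top under the board's centre, straight below the spindle; z up, x along the board. A flush bezel has its origin 50 mm above this one
- pin_0 (a point): top centre of the locating pin on the unit's -x side (46 mm from the spindle); steel, 8 mm thick, 11 mm high over the bracket's top, the upper 5 mm conical
- pin_1 (a point): top centre of the other, equal locating pin, on the unit's +x side (46 mm from the spindle)
- spindle_tip (a point): centre of the top end of the tap spindle, 88 mm above the cart when not pressed, z up. Steel, 12 mm thick, D section: its flat looks to this point's -x, 2.5 mm from the axis; the last 2.5 mm are chamfered. A brass nut, 25 mm over corners, surrounds its foot. Stiff to turn (0.25 N m); stands up to 0.6 rad either way from the unit's x
- spindle (a joint): how far the spindle is pressed in, m: 0 out, 0.005 fully in (hard stop). A spring pushes it out again: 7 N at the start, 12 N fully in
- bezel: loose steel plate 124 x 68 x 4 mm, 0.11 to 0.21 kg, lying flat. Round collar in its middle, a good grip: 41 mm outside, 31 mm inside, 10 mm high over the plate; a 30 mm hole goes through. Origin: centre of the underside; z up, x along the long side. Pin holes at x = -46 mm (round, 10 mm) and +46 mm (slot, 13 x 10 mm); it fits either way round
- knob: loose black knob on its underside, 36 mm high, 0.05 to 0.08 kg: round skirt 48 mm across, 14 mm high; on it a bar 12 mm thick, 49 mm long along x, from 14 to 36 mm height, with a pointed nose and white line towards -x. Origin: centre of the underside; z up. Fully home it lies 16 mm below spindle_tip, x along that point's x; pressed in it clears the collar by 3 mm
- knob_bore (a point): mouth of the D-shaped bore in the knob's underside (same point and axes as the knob): 13.6 mm across, 16 mm deep, its flat on the side of the nose (-x), 3.3 mm from the axis
- tape_masking: bystander: roll of masking tape, 100 mm across, 25 mm high, lying flat at the far left. Origin: centre of the underside
- screwdriver: bystander: screwdriver with a black handle, 190 mm long, lying on the right. Origin: middle of its length, on the cart
Things that resemble listed ones, but are neither listed nor needed, are in the scene too. Several things have the shape of the knob; the one meant has the colours described above.

How it is judged:
On the way, in this order (a step that is already met when the one before it is completed fails the run):
1. the bezel plate lies flush on the bracket over both pins, let go (z of bezel in the frame of control_unit between 0.048 and 0.0515 m and horizontal distance between bezel and control_unit below 0.004 m and angle between the x axis of bezel and the x axis of control_unit, either way round below 0.08 rad and angle between bezel's own z axis and vertical below 0.03 rad and contact force between the fingers and bezel below 0.2 N), for 0.2 s.
2. the knob is fully home on the spindle, flat to flat (z of knob in the frame of spindle_tip below -0.0145 m and horizontal distance between knob and spindle_tip below 0.003 m and angle between the x axis of knob and the x axis of spindle_tip, either way round below 0.3 rad and angle between knob's own z axis and vertical below 0.12 rad), for 0.2 s.
At the end, for the whole second after the job is handed in: The spindle is pressed in more than 4 of its 5 mm by the knob, which sits fully home on it (within 1.5 mm of the bore's depth, flat to flat, upright) and which the fingers still hold or press with over 2 N; the bezel plate lies flush on the bracket (within 1.5 mm) over both pins (all of step 2 and value of joint spindle above 0.004 m and contact force between the fingers and knob above 2 N and z of bezel in the frame of control_unit between 0.048 and 0.0515 m and horizontal distance between bezel and control_unit below 0.004 m and angle between the x axis of bezel and the x axis of control_unit, either way round below 0.08 rad and angle between bezel's own z axis and vertical below 0.03 rad); the arm keeps its last pose, push and grip.
It fails at once if the masking tape is pushed away (more than 20 mm) (distance of tape_masking from where it was at the start of the episode above 0.02 m).
It fails at once if the screwdriver is pushed away (more than 30 mm) (distance of screwdriver from where it was at the start of the episode above 0.03 m).
It also fails if it takes over 54 s, if anything falls off the work surface, if the arm or the gripper's body presses on something with over 40 N, if the wrist force passes 120 N, or if a joint passes its speed limit or range.

## Working session

There is one attempt and no reset: what is moved stays moved. The work goes in short steps, each a Python script; the robot and the scene stay as the last script left them, time stands still between calls to the robot, and variables do not carry over. Pictures are saved under pics/ and viewed, at most 10 in all, crops included, and the job is handed in when it is done.

```bash
ls; mkdir -p pics
cat > h.py <<'E'
import numpy as np, cv2
from station import env, effector, solver, viewer, workorder, search_frame, tip_of
np.set_printoptions(precision=4, suppress=True)
def shot(cam, fn=None):
    s=env.sense(); p,d=viewer.read_camera(cam)
    if fn: cv2.imwrite('pics/'+fn, p[:,:,::-1])
    np.savez('/tmp/'+cam+'.npz',p=p,d=d,pos=s['ee_pos'],rot=s['tcp_rot'])
    return p,d,pose(cam,s['ee_pos'],s['tcp_rot'])
def pose(cam,pos=None,rot=None):
    i=viewer.camera_info(cam)
    if cam=='wrist':
        T=np.eye(4);T[:3,:3]=rot;T[:3,3]=pos
        M=T@np.array(i['T_tool_cam']); return M[:3,:3],M[:3,3]
    return np.array(i['rotation']),np.array(i['eye'])
def KD(cam):
    i=viewer.camera_info(cam); return np.array(i['intrinsics'],float),np.array(i['dist_coeffs'],float)
def rays(cam,uv,R):
    K,D=KD(cam); n=cv2.undistortPoints(np.array(uv,float).reshape(-1,1,2),K,D).reshape(-1,2)
    return np.c_[n[:,0],-n[:,1],-np.ones(len(n))]@R.T
def at_z(cam,uv,z,RC):
    r=rays(cam,uv,RC[0]); return RC[1]+r*((z-RC[1][2])/r[:,2])[:,None]
def cloud(cam,d,RC):
    v,u=np.nonzero(d>0); r=rays(cam,np.c_[u,v],RC[0]); return RC[1]+r*d[v,u][:,None],u,v
def proj(cam,P,RC):
    K,D=KD(cam); q=(np.atleast_2d(P)-RC[1])@RC[0]; q=q*[1,-1,-1]
    return cv2.projectPoints(q,np.zeros(3),np.zeros(3),K,D)[0].reshape(-1,2)
def down(a):  # tool x at angle a, z down
    c,s=np.cos(a),np.sin(a); return np.array([[c,s,0],[s,-c,0],[0,0,-1.]])
E
python3 - <<'E'
from h import *
for c in ('top','side'):
    p,d,RC=shot(c,c+'0.png'); print(c,RC[1],RC[0].tolist(),KD(c)[0].tolist())
    for n in ('control_unit','bezel','knob','tape_masking','screwdriver','pin_0','pin_1','spindle_tip','knob_bore'):
        for r in tip_of(c,n)[:6]: print(n,r['score'],np.array(r['at']),proj(c,r['at'],RC)[0].round())
print(viewer.camera_info('wrist'), env.sense()['tcp_rot'])
E
```

```text
pics
top [ 0.4277 -0.0583  1.3625] [[0.005117409992714959, 0.9986978645412135, -0.05075812718951101], [-0.9996868890202547, 0.0063525614055314605, 0.02420266275834308], [0.024493591732769503, 0.05061837931432679, 0.9984176699355933]] [[448.7554295337244, 0.0, 318.058768056227], [0.0, 448.7554295337244, 197.97548257465962], [0.0, 0.0, 1.0]]
control_unit 0.57 [ 0.4842 -0.0631  0.0006] [309. 202.]
bezel 0.74 [ 0.4757 -0.2775  0.0011] [379. 205.]
bezel 0.21 [ 0.4932  0.1534 -0.0028] [238. 199.]
knob 0.68 [ 0.4906  0.1522 -0.0006] [238. 200.]
knob 0.67 [ 0.3969  0.174  -0.0035] [231. 230.]
knob 0.62 [ 0.479  -0.2726  0.0026] [377. 204.]
tape_masking 0.8 [ 0.6133  0.2243 -0.0015] [215. 159.]
tape_masking 0.3 [ 0.4879  0.1565 -0.0009] [237. 200.]
screwdriver 0.51 [ 0.5236 -0.3672 -0.001 ] [408. 190.]
pin_0 0.97 [ 0.5303 -0.0514  0.0619] [305. 185.]
pin_0 0.86 [ 0.4401 -0.0712  0.0626] [312. 216.]
pin_1 0.97 [ 0.5303 -0.0514  0.0619] [305. 185.]
pin_1 0.86 [ 0.4401 -0.0712  0.0626] [312. 216.]
knob_bore 0.79 [ 0.4877  0.1588 -0.0027] [236. 201.]
knob_bore 0.65 [ 0.3977  0.176  -0.0003] [230.
[... 774 characters left out ...]
03] [344. 209.]
pin_1 0.84 [ 0.5301 -0.0497  0.0616] [311. 202.]
spindle_tip 0.61 [ 0.4861 -0.0615  0.0894] [328. 195.]
knob_bore 0.56 [0.4006 0.1758 0.002 ] [304. 282.]
knob_bore 0.52 [0.4858 0.1533 0.0014] [279. 264.]
{'intrinsics': array([[319.6217,   0.    , 314.881 ],
       [  0.    , 319.6217, 199.752 ],
       [  0.    ,   0.    ,   1.    ]]), 'dist_coeffs': array([-0.0521,  0.    ,  0.    ,  0.    ,  0.    ]), 'T_tool_cam': array([[-0.0008,  0.9665,  0.2565,  0.0717],
       [ 1.    ,  0.0009, -0.0002,  0.0012],
       [-0.0004,  0.2565, -0.9665, -0.1708],
       [ 0.    ,  0.    ,  0.    ,  1.    ]])} [[ 0.9124  0.4094 -0.    ]
 [ 0.4094 -0.9124 -0.    ]
 [-0.      0.     -1.    ]]
```

Run:
```python
import cv2
a=cv2.imread('pics/top0.png')[110:270,170:450]; cv2.imwrite('pics/c0.png',cv2.resize(a,None,fx=2.8,fy=2.8,interpolation=cv2.INTER_CUBIC))
```

```text
(no output)
```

View pics/c0.png

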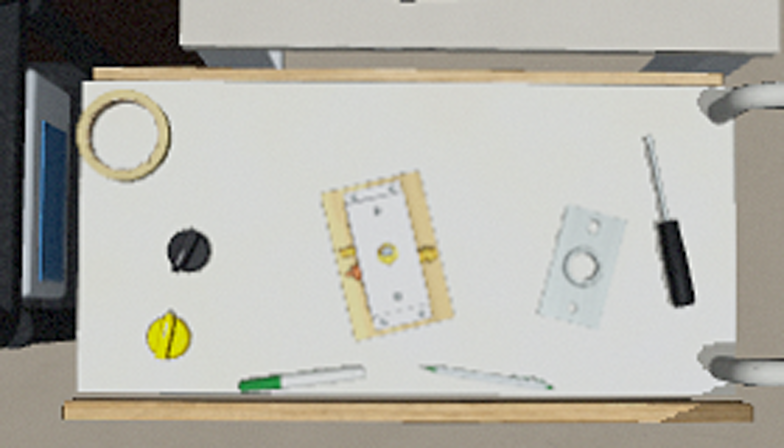

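The wide crop shows two knob-shaped things: a black one at full-picture pixel (237,199), and a yellow one at (230,230). The black one fits the description. The bezel is at (377,204) and the unit at (308,200). Next I'll take wrist views of the bezel, the unit and the knob.

Run:
```python
from h import *
ims=[]
for k,(n,P,a) in enumerate([('bezel',(0.477,-0.276,0.15),-0.25),('unit',(0.485,-0.062,0.20),0.2),('knob',(0.488,0.155,0.15),0.2)]):
    env.reach(np.array(P),down(a))
    p,d,RC=shot('wrist',f'w{k}.png'); np.savez(f'/tmp/w{k}.npz',p=p,d=d,R=RC[0],C=RC[1])
    for nm in [['bezel'],['control_unit','pin_0','spindle_tip'],['knob','knob_bore']][k]:
        for r in tip_of('wrist',nm)[:3]: print(nm,r['score'],np.array(r['at']),proj('wrist',r['at'],RC)[0].round())
    print(env.sense()['t'], env.sense()['ee_pos'])
    c=proj('wrist',[P[0],P[1],0.05 if k==1 else 0.01],RC)[0].astype(int)
    c0=p[max(c[1]-110,0):c[1]+110,c[0]-110:c[0]+110,::-1]; print(c,c0.shape)
    cv2.imwrite(f'pics/w{k}c.png',cv2.resize(c0,(520,520) if k!=2 else (500,500),interpolation=cv2.INTER_CUBIC))
```

```text
bezel 0.7 [ 0.4736 -0.2798 -0.005 ] [317. 189.]
2.5333 [ 0.4766 -0.2774  0.1502]
[312 190] (220, 220, 3)
control_unit 0.62 [ 0.4822 -0.0583  0.0004] [309. 179.]
pin_0 0.93 [ 0.4438 -0.0786  0.0578] [320. 230.]
pin_0 0.61 [ 0.5279 -0.0503  0.0611] [308. 144.]
spindle_tip 0.56 [ 0.488  -0.0615  0.0867] [311. 193.]
3.6167 [ 0.4848 -0.0638  0.1995]
[311 186] (220, 220, 3)
knob 0.93 [ 0.3958  0.1722 -0.0019] [280. 264.]
knob 0.66 [0.4916 0.1527 0.001 ] [315. 185.]
knob_bore 0.89 [ 0.3972  0.1769 -0.0012] [276. 262.]
knob_bore 0.73 [0.4875 0.1517 0.0013] [315. 189.]
knob_bore 0.51 [ 0.4863 -0.0606  0.0862] [564. 262.]
4.6583 [0.4888 0.153  0.1503]
[311 189] (220, 220, 3)
```

View pics/w0c.png

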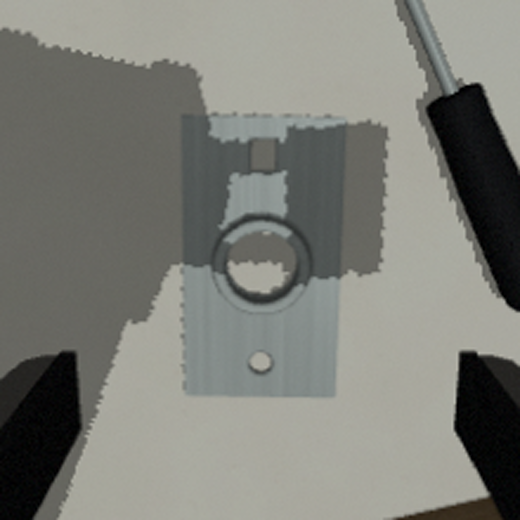

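View pics/w1c.png

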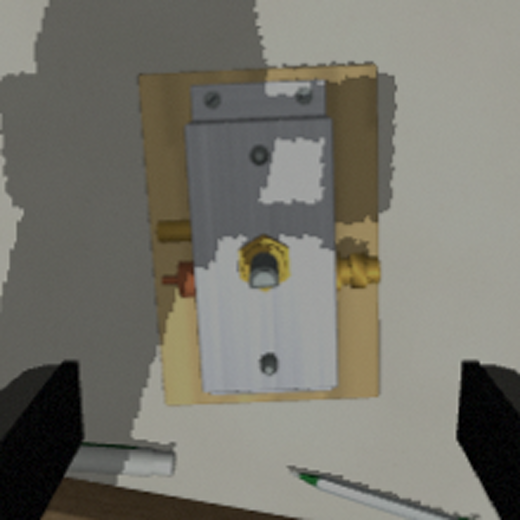

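View pics/w2c.png

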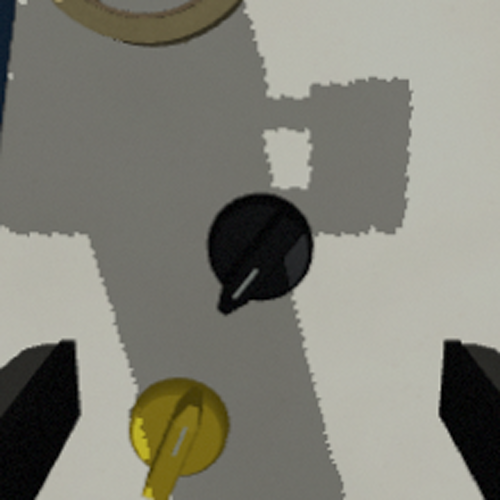

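Wrist crops:
- **Bezel:** collar at crop (262,264), slot at (263,155), round hole at (260,362).
- **Unit:** pins at crop (259,152) and (269,357), spindle at (264,270). Its D flat seems to face the bottom of the picture.
- **Knob:** the black knob with a white line is at crop (260,246), nose lower-left at (222,308). The yellow one at (180,425) is the look-alike. The black one is the one I'll take.

Now exact geometry from depth, plus a closer spindle view on the way back.

```bash
cat > geo.py <<'E'
from h import *
def load(f):
    z=np.load(f); return z['p'],z['d'],(z['R'],z['C'])
def rect(P,lo,hi,c,r):
    m=(P[:,2]>lo)&(P[:,2]<hi)&(np.hypot(P[:,0]-c[0],P[:,1]-c[1])<r); Q=P[m]
    (x,y),(w,h),a=cv2.minAreaRect((Q[:,:2]*1000).astype(np.float32)); a=np.deg2rad(a)
    if h>w: a+=np.pi/2; w,h=h,w
    a=(a+np.pi/2)%np.pi-np.pi/2
    return np.array([x,y])/1000,(w,h),a,np.median(Q[:,2]),len(Q)
E
python3 - <<'E'
from geo import *
p,d,RC=load('/tmp/w0.npz');P,u,v=cloud('wrist',d,RC)
f=lambda cx,cy,c:(c[0]-110+cx*220/520,c[1]-110+cy*220/520)
print('bezel',rect(P,.0025,.02,(.477,-.278),.09))
m=(P[:,2]>.0105)&(P[:,2]<.025)&(np.hypot(P[:,0]-.477,P[:,1]+.278)<.04);print('collar',rect(P,.0105,.025,(.477,-.278),.04),cv2.minEnclosingCircle((P[m][:,:2]*1000).astype(np.float32)))
h=at_z('wrist',[f(263,155,(312,190)),f(260,362,(312,190))],.004,RC);print('holes',h,h.mean(0),np.arctan2(*(h[0]-h[1])[[1,0]]))
c=at_z('wrist',[f(262,264,(312,190))],.014,RC);print('collar px',c)
p,d,RC=load('/tmp/w1.npz');P,u,v=cloud('wrist',d,RC)
print('unit',rect(P,.046,.054,(.485,-.062),.08))
h=at_z('wrist',[f(259,152,(311,186)),f(269,357,(311,186))],.061,RC);print('pins',h,h.mean(0),np.arctan2(*(h[0]-h[1])[[1,0]]))
m=(P[:,2]>.08)&(P[:,2]<.1)&(np.hypot(P[:,0]-.485,P[:,1]+.062)<.03);print('spindle',P[m].mean(0),m.sum())
p,d,RC=load('/tmp/w2.npz');P,u,v=cloud('wrist',d,RC)
m=(P[:,2]>.008)&(P[:,2]<.05)&(np.hypot(P[:,0]-.488,P[:,1]-.153)<.04);print('knob',rect(P,.008,.05,(.488,.153),.04)[0],'bar',rect(P,.027,.05,(.488,.153),.04))
# closer spindle look
s=env.sense();print(s['ee_pos'],s['t'],s['wrist_force'])
env.reach(np.array([.486,-.062,.13]),down(.2)); env.pause(.3)
p,d,RC=shot('wrist'); np.savez('/tmp/w3.npz',p=p,d=d,R=RC[0],C=RC[1])
for n in('spindle_tip','pin_0'):
    for r in tip_of('wrist',n)[:3]: print(n,r['score'],np.array(r['at']),proj('wrist',r['at'],RC)[0].round())
P,u,v=cloud('wrist',d,RC)
m=(P[:,2]>.08)&(P[:,2]<.1)&(np.hypot(P[:,0]-.485,P[:,1]+.062)<.03);print('spindle',P[m].mean(0),m.sum())
print('unit',rect(P,.046,.054,(.485,-.062),.08)); print(env.sense()['ee_pos'],env.sense()['t'])
c=proj('wrist',[.486,-.062,.07],RC)[0].astype(int);print(c)
cv2.imwrite('pics/w3c.png',cv2.resize(p[c[1]-75:c[1]+75,c[0]-75:c[0]+75,::-1],(600,600),interpolation=cv2.INTER_CUBIC))
E
```

```text
bezel (array([ 0.4817, -0.2866]), (163.51531982421875, 160.82044982910156), np.float64(0.04304252552532195), np.float64(0.004695136185688925), 7436)
collar (array([ 0.4758, -0.2752]), (40.54197692871094, 39.635414123535156), np.float64(-0.23565460274562344), np.float64(0.014442564068056163), 610) ((475.5165710449219, -275.0890808105469), 20.582971572875977)
holes [[ 0.5192 -0.2877  0.004 ]
 [ 0.4308 -0.2635  0.004 ]] [ 0.475  -0.2756  0.004 ] -0.2678269885533028
collar px [[ 0.4764 -0.2763  0.014 ]]
unit (array([ 0.4863, -0.0621]), (120.0654067993164, 62.23698043823242), np.float64(0.23773180181685816), np.float64(0.0505975033130211), 6431)
pins [[ 0.5321 -0.0518  0.061 ]
 [ 0.4468 -0.0728  0.061 ]] [ 0.4894 -0.0623  0.061 ] 0.2419984322344242
spindle [ 0.4882 -0.0618  0.087 ] 118
knob [0.4907 0.1522] bar (array([0.4885, 0.1532]), (48.89557647705078, 12.303451538085938), np.float64(-0.46441201774210583), np.float64(0.03628752072496841), 694)
[0.4888 0.153  0.1503] 4.6583 [-0.1685 -0.1652 -0.2156]
spindle_tip 0.66 [ 0.4847 -0.0595  0.0859] [311. 222.]
pin_0 0.8 [ 0.5286 -0.051   0.0629] [312. 155.]
pin_0 0.63 [ 0.4414 -0.079   0.0582] [324. 264.]
spindle [ 0.4884 -0.0617  0.0868] 207
unit (array([ 0.486 , -0.0623]), (120.45389556884766, 62.4146614074707), np.float64(0.23722402022076405), np.float64(0.050626550850705), 9910)
[ 0.4861 -0.0615  0.13  ] 5.9833
[314 214]
```

View pics/w3c.png

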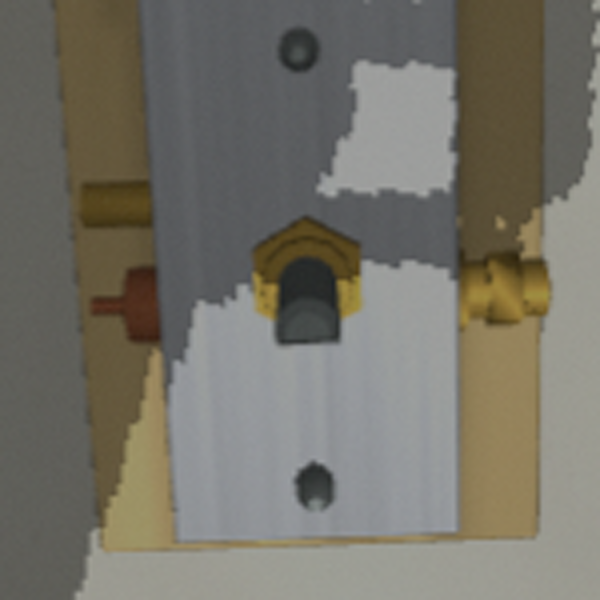

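The spindle top is at crop (308,325) and its flat is the straight lower edge, (277,343) to (341,340). So it faces the unit's -x, about parallel to the image rows. I'll fit the D angle and the bezel outline numerically, then grasp and lift the bezel.

Run:
```python
from geo import *
from scipy.optimize import differential_evolution as DE
p,d,RC=load('/tmp/w3.npz');P,u,v=cloud('wrist',d,RC)
m=(P[:,2]>.0845)&(P[:,2]<.1)&(np.hypot(P[:,0]-.486,P[:,1]+.062)<.015);Q=P[m][:,:2];N=P[(P[:,2]<.0845)&(np.hypot(P[:,0]-.486,P[:,1]+.062)<.02)][:,:2]
g=np.mgrid[-12:12.1:.4,-12:12.1:.4].reshape(2,-1).T/1000+[.487,-.062]
from scipy.spatial import cKDTree
occ=cKDTree(Q).query(g)[0]<.0006
def cost(x):
    q=g-[x[0],x[1]];c,s=np.cos(x[2]),np.sin(x[2]);X=q[:,0]*c+q[:,1]*s
    return np.mean(((np.hypot(*q.T)<.006-x[3])&(X>-.0025-x[3]*0))!=occ)
r=DE(cost,[(.48,.493),(-.068,-.056),(-.9,1.4),(0,.0015)],seed=0,maxiter=60,tol=1e-8);print('D fit',r.x,r.fun,occ.mean(),len(Q),'rect',rect(P,.0845,.1,(.487,-.062),.012))
h=at_z('wrist',[(239+277*.25,139+343*.25),(239+341*.25,139+340*.25)],.0855,RC);e=h[1]-h[0];print('flat edge',h,np.arctan2(e[1],e[0])+np.pi/2,np.hypot(*e[:2]))
p,d,RC=load('/tmp/w0.npz');P,u,v=cloud('wrist',d,RC)
im=np.zeros(d.shape,np.uint8);im[v,u]=(P[:,2]>.0025)&(P[:,2]<.006)&(np.hypot(P[:,0]-.476,P[:,1]+.276)<.08)
im=cv2.morphologyEx(im,cv2.MORPH_OPEN,np.ones((5,5)));n,l,st,_=cv2.connectedComponentsWithStats(im);k=1+st[1:,4].argmax();mm=l[v,u]==k
print('plate',rect(P[mm],-1,1,(.476,-.276),.1))
```

```text
D fit [ 0.4865 -0.0623  0.2444  0.    ] 0.018005912389142703 0.15882827196990057 174 rect (array([ 0.488 , -0.0618]), (11.365520477294922, 8.5714693069458), np.float64(-1.3811693369061944), np.float64(0.08777418388449315), 174)
flat edge [[ 0.4821 -0.0581  0.0855]
 [ 0.4849 -0.0691  0.0855]] 0.2507489773781135 0.011405201932829286
plate (array([ 0.4755, -0.275 ]), (124.4066390991211, 68.14707946777344), np.float64(-0.26819576810530155), np.float64(0.0045445856251029315), 5614)
```

Run:
```python
from geo import *
b=np.array([.4755,-.275]);R=down(-.268);U=np.array([.4862,-.0622]);RU=down(.238)
print(solver.inverse_kinematics(np.r_[U,.055],RU))
env.reach(np.r_[b,.07],R); env.movel(np.r_[b,.0055],rate=.08); env.pause(.2)
s=env.sense();print(s['ee_pos'],s['wrist_force'])
effector.grasp(30); s=env.sense();print(s['ee_pos'],s['gripper_width'],s['grasp_force'])
env.movel(np.r_[b,.14],rate=.15); env.reach(np.r_[U,.14],RU); env.pause(.4)
s=env.sense();print(s['t'],s['ee_pos'],s['gripper_width'],s['wrist_force'],s['moment'],s['tcp_rot'][:,0])
p,d,RC=shot('wrist','w4.png'); np.savez('/tmp/w4.npz',p=p,d=d,R=RC[0],C=RC[1])
P,u,v=cloud('wrist',d,RC)
im=np.zeros(d.shape,np.uint8);im[v,u]=(P[:,2]>.125)&(P[:,2]<.145)&(np.hypot(P[:,0]-U[0],P[:,1]-U[1])<.09)
im=cv2.morphologyEx(im,cv2.MORPH_OPEN,np.ones((3,3)));n,l,st,_=cv2.connectedComponentsWithStats(im);k=1+st[1:,4].argmax();mm=l[v,u]==k
print('plate',rect(P[mm],-1,1,U,.1))
c=np.linalg.lstsq(np.c_[P[mm][:,:2]-U,np.ones(mm.sum())],P[mm][:,2],rcond=None)[0];print('tilt',c)
```

```text
[ 0.2441  0.4595 -0.2223  2.0891  0.1716  0.6098 -1.4297]
[ 0.4759 -0.2752  0.006 ] [-1.151   0.6484  0.016 ]
[ 0.4755 -0.275   0.0055] 0.04005013339793964 30.00002529588528
11.175 [ 0.4862 -0.0629  0.14  ] 0.04028497756992874 [-0.748  -0.0233 -0.877 ] [-0.002   0.0014 -0.0249] [ 0.9721  0.2344 -0.0001]
plate (array([ 0.5195, -0.056 ]), (68.25635528564453, 54.92158508300781), np.float64(-1.3347591110244128), np.float64(0.13917334442704418), 10641)
tilt [-0.0119 -0.0029  0.1397]
```

View pics/w4.png

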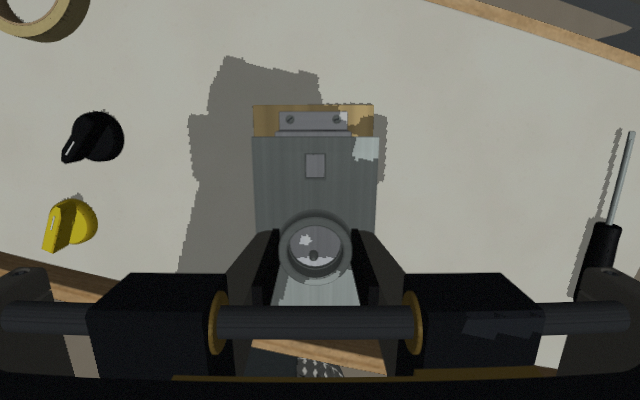

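The picture shows the bezel held level, with the slot at (315,165) and the collar at (314,250). The far edge agrees with a centred plate to about 0.5 mm. Now lowering it in steps.

Run:
```python
from geo import *
U=np.array([.4862,-.0622]);RU=down(.238)
env.movel(np.r_[U,.075],RU,rate=.08); env.pause(.3)
s=env.sense();f0=s['wrist_force'];print(s['ee_pos'],f0)
for z in (.068,.064,.061,.059,.057,.0555):
    env.movel(np.r_[U,z],rate=.03); env.pause(.1); s=env.sense(); f=s['wrist_force']-f0
    print(z,s['ee_pos'],f,s['moment'],s['gripper_width'])
    if f[2]>15: break
print(s['t'])
```

```text
[ 0.4864 -0.0623  0.0754] [ 0.4029 -0.8032 -1.6733]
0.068 [ 0.4862 -0.0622  0.0679] [-0.0422  1.7241  0.2583] [-0.0087 -0.0096  0.0561] 0.04029772617730552
0.064 [ 0.4862 -0.0622  0.064 ] [0.3355 0.7737 0.7848] [ 0.0193 -0.0526 -0.022 ] 0.04053170456640451
0.061 [ 0.4862 -0.0622  0.061 ] [-0.8008  2.3365  0.4041] [ 0.0751 -0.0122  0.0552] 0.040267551525293245
0.059 [ 0.4862 -0.0622  0.059 ] [-0.6955  1.4491 -0.1182] [0.0023 0.0254 0.0178] 0.04017065246819708
0.057 [ 0.4862 -0.0622  0.057 ] [-0.351   0.8934  0.1309] [ 0.0228  0.0501 -0.0433] 0.039820437637774306
0.0555 [ 0.4862 -0.0622  0.0555] [-1.197   1.1886 -0.1481] [ 0.0212  0.0341 -0.0395] 0.04036626396480265
14.75
```

Run:
```python
from geo import *
U=np.array([.4862,-.0622]);RU=down(.238);f0=-1.67
for z in (.0548,.0542):
    env.movel(np.r_[U,z],rate=.03); env.pause(.1); s=env.sense(); print(z,s['ee_pos'],s['wrist_force'])
    if s['wrist_force'][2]-f0>6: break
effector.release(); env.pause(.1); env.movel(np.r_[U,.13],rate=.2); env.pause(.4)
p,d,RC=shot('wrist','w5.png'); np.savez('/tmp/w5.npz',p=p,d=d,R=RC[0],C=RC[1])
P,u,v=cloud('wrist',d,RC)
m=(P[:,2]>.0515)&(P[:,2]<.058)&(np.hypot(P[:,0]-U[0],P[:,1]-U[1])<.08);print('plate',rect(P[m],-1,1,U,.1))
a=np.abs(P[:,2]-.0545)<.002; a&=m; print('tilt',np.linalg.lstsq(np.c_[P[a][:,:2]-U,np.ones(a.sum())],P[a][:,2],rcond=None)[0])
s=env.sense();print(s['t'],s['ee_pos'])
# knob view aligned with the bar
env.reach(np.array([.488,.153,.13]),down(-.46)); env.pause(.3)
p,d,RC=shot('wrist','w6.png'); np.savez('/tmp/w6.npz',p=p,d=d,R=RC[0],C=RC[1]);P,u,v=cloud('wrist',d,RC)
print('bar',rect(P,.028,.05,(.488,.153),.04))
m=(P[:,2]>.010)&(P[:,2]<.02)&(np.hypot(P[:,0]-.488,P[:,1]-.153)<.03);Q=P[m][:,:2]
from scipy.optimize import least_squares
c=np.array([.4885,.1532])
for _ in range(5):
    an=np.arctan2(*(Q-c).T[::-1]);rr=np.hypot(*(Q-c).T);E=[]
    for b in np.arange(-np.pi,np.pi,.1):
        k=(an>=b)&(an<b+.1)
        if k.sum() and rr[k].max()>.021: E.append(Q[k][rr[k].argmax()])
    E=np.array(E);c=least_squares(lambda x:np.hypot(*(E-x[:2]).T)-x[2],[*c,.024],loss='soft_l1',f_scale=.0005);rad=c.x[2];c=c.x[:2]
print('skirt',c,rad,len(E)); s=env.sense();print(s['t'],s['ee_pos'])
a=cv2.imread('pics/w5.png')[90:330,170:460];b=cv2.imread('pics/w6.png')[90:330,170:460]
cv2.imwrite('pics/w56.png',cv2.resize(np.hstack([a,b]),None,fx=1.37,fy=1.37))
```

```text
0.0548 [ 0.4862 -0.0622  0.0554] [-2.9589  0.7264  6.0585]
plate (array([ 0.4854, -0.0633]), (125.04248046875, 68.41134643554688), np.float64(0.23872329669069448), np.float64(0.054639325918350135), 10756)
tilt [-0.0005 -0.0003  0.0546]
17.05 [ 0.4859 -0.0622  0.1295]
bar (array([0.4887, 0.1531]), (49.350860595703125, 11.336773872375488), np.float64(-0.4614242173151455), np.float64(0.03629804244525153), 737)
skirt [0.4906 0.152 ] 0.022849952967944186 57
18.425 [0.4882 0.1523 0.13  ]
```

View pics/w56.png

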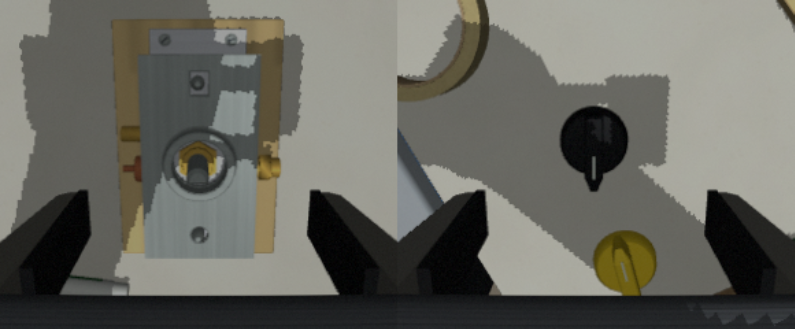

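The left half shows the bezel seated over both pins and flush: its top is at 54.6 mm and the bracket at 50.6 mm. The right half shows the black knob at (594,140) with its nose and white line pointing down, as modelled. Next I grasp the knob and carry it over the spindle.

Run:
```python
from geo import *
c=np.array([.4906,.1521]);R=down(-.4614);S=np.array([.4865,-.0623]);RS=down(.24)
env.reach(np.r_[c,.07],R); env.movel(np.r_[c,.0165],rate=.08); env.pause(.2)
s=env.sense();print(s['ee_pos'],s['wrist_force'])
effector.grasp(40); s=env.sense();print(s['ee_pos'],s['gripper_width'],s['grasp_force'])
env.movel(np.r_[c,.14],rate=.15); env.reach(np.r_[S,.14],RS); env.movel(np.r_[S,.112],rate=.08); env.pause(.4)
s=env.sense();f0=s['wrist_force'];print(s['t'],s['ee_pos'],s['gripper_width'],f0,s['moment'],s['tcp_rot'][:,0])
for z in (.107,.104,.102,.100,.098,.096,.094,.092,.090,.089):
    env.movel(np.r_[S,z],rate=.04); env.pause(.1); s=env.sense(); f=s['wrist_force']-f0
    print(z,s['ee_pos'],f,s['moment'],s['gripper_width'])
    if f[2]>9: break
print(s['t'])
shot('side','s1.png');RC=pose('side');q=proj('side',[.4865,-.0623,.09],RC)[0].astype(int)
a=cv2.imread('pics/s1.png')[q[1]-70:q[1]+70,q[0]-90:q[0]+90];cv2.imwrite('pics/s1c.png',cv2.resize(a,None,fx=4,fy=4,interpolation=cv2.INTER_CUBIC))
```

```text
[0.491  0.1522 0.017 ] [ 0.4108 -0.1592  0.6027]
[0.4906 0.1521 0.0165] 0.025450680599707377 39.999995827674866
23.7333 [ 0.4867 -0.0624  0.1123] 0.025619870232242766 [-0.0264 -0.8969 -0.4485] [ 0.058   0.0493 -0.0026] [0.9714 0.2376 0.0005]
0.107 [ 0.4864 -0.0623  0.1069] [-0.6296  0.9718  0.0091] [ 0.0696 -0.0449  0.0365] 0.025028841696520684
0.104 [ 0.4865 -0.0623  0.104 ] [ 0.3918  1.0474 -0.3797] [-0.0028  0.0056  0.015 ] 0.025345894980981828
0.102 [ 0.4865 -0.0622  0.102 ] [0.5411 1.463  0.1438] [ 0.0865 -0.024   0.0374] 0.025319548417150933
0.1 [ 0.4865 -0.0622  0.0999] [ 1.4769  2.4719 -1.1203] [ 0.3055 -0.1088 -0.0104] 0.025343386857471367
0.098 [ 0.4865 -0.0622  0.0979] [ 1.2862  1.5695 -1.0039] [ 0.4256 -0.1585  0.0178] 0.0253927286432939
0.096 [ 0.4865 -0.0622  0.0959] [ 1.7768  2.4392 -0.6431] [ 0.5009 -0.1858 -0.0343] 0.025492198402317232
0.094 [ 0.4865 -0.0622  0.0939] [ 0.7844  2.8776 -1.2136] [ 0.4736 -0.1678 -0.0358] 0.02506344600737735
0.092 [ 0.4865 -0.0622  0.0919] [ 0.9516  4.1159 -1.6231] [ 0.5874 -0.2892 -0.0335] 0.025517996089247652
0.09 [ 0.4865 -0.0622  0.0899] [ 0.4977  4.1727 -0.8112] [ 0.6223 -0.3001 -0.0363] 0.025321616314578195
0.089 [ 0.4866 -0.0622  0.089 ] [ 1.1948  3.7421 -0.5836] [ 0.7256 -0.2972 -0.0261] 0.025340418812762087
27.2583
```

View pics/s1c.png

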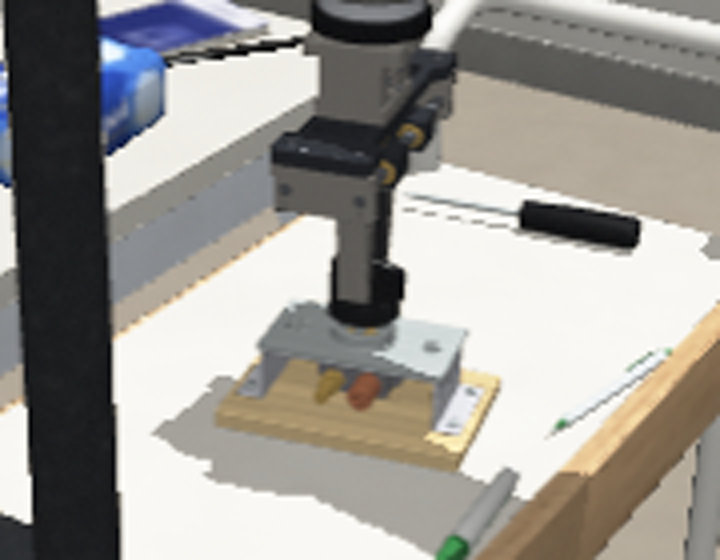

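The side view shows the knob at crop (365,295) between the fingers and just over the collar. The axial force is low. But the finger opening of 25 mm is odd for a 12 mm bar, so I'll check with the wrist camera.

Run:
```python
from geo import *
p,d,RC=shot('wrist'); np.savez('/tmp/w7.npz',p=p,d=d,R=RC[0],C=RC[1])
a=p[150:350,180:450,::-1];cv2.imwrite('pics/w7c.png',cv2.resize(cv2.convertScaleAbs(a,alpha=2.2,beta=15),None,fx=2.9,fy=2.9,interpolation=cv2.INTER_CUBIC))
P,u,v=cloud('wrist',d,RC);m=(np.hypot(P[:,0]-.4865,P[:,1]+.0623)<.035)&(P[:,2]>.075)&(P[:,2]<.125)
h=np.histogram(P[m][:,2],np.arange(.075,.126,.002));print(np.c_[h[1][:-1]*1e3,h[0]].T)
for n in('knob','knob_bore'):
    for r in tip_of('wrist',n)[:3]: print(n,r['score'],np.array(r['at']))
s=env.sense();print(s['gripper_width'],s['wrist_force'],s['moment'],s['grasp_force'])
```

```text
[[  75.   77.   79.   81.   83.   85.   87.   89.   91.   93.   95.   97.
    99.  101.  103.  105.  107.  109.  111.  113.  115.  117.  119.  121.
   123.]
 [  85.   98.   91.  105.  238.  962.  547.   57.  107.  100.   87.   90.
   122.  126.  103.  164.  952. 1084.  105.  111.  118.  120.  126.  138.
   130.]]
knob 0.94 [ 0.3976  0.1717 -0.002 ]
knob 0.64 [ 0.4852 -0.0615  0.0724]
knob_bore 0.92 [ 0.4853 -0.0633  0.0723]
knob_bore 0.77 [0.3977 0.1739 0.0014]
0.02533059542126728 [ 1.064   3.4417 -1.3863] [ 0.7462 -0.3019 -0.0123] 39.99978303909302
```

View pics/w7c.png

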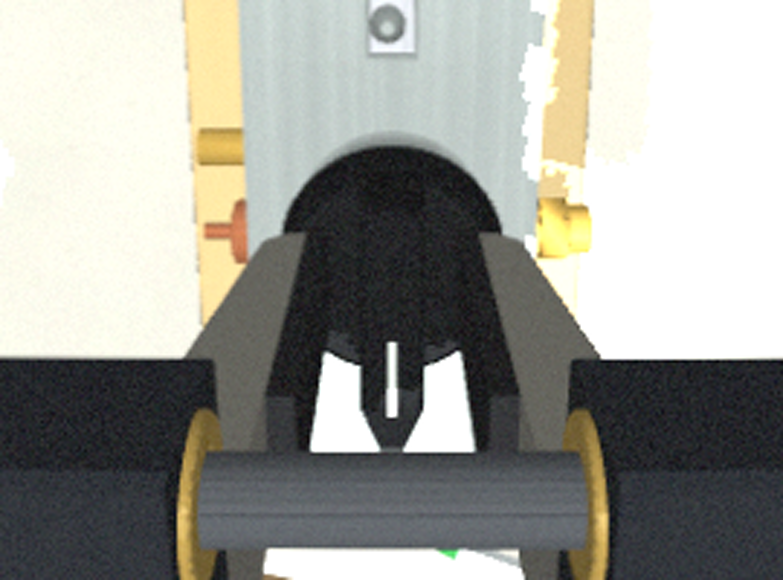

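The view shows the knob centred between the fingers, with the nose line at crop (392,400) aligned with the tool. The skirt top is at about 86 mm, so the knob is about home. The 25 mm opening is a wider hub beside the bar, and the grip is sound. Now pressing it in with force watched.

Run:
```python
from geo import *
S=np.array([.4865,-.0623]);f0=-.45
for z in (.088,.087,.086,.085,.084,.083,.082,.081,.080):
    env.movel(np.r_[S,z],rate=.03); env.pause(.15); s=env.sense(); f=s['wrist_force']
    print(z,s['ee_pos'],f,s['moment'],s['gripper_width'])
    if f[2]-f0>22: break
print(s['t'])
```

```text
0.088 [ 0.4867 -0.0622  0.0883] [0.4657 3.2458 5.0213] [0.8211 0.0624 0.0151] 0.025628708978970686
0.087 [ 0.4867 -0.0622  0.0874] [-1.1627  2.9695  7.1872] [ 0.8752  0.1628 -0.0294] 0.02541335293751085
0.086 [ 0.4868 -0.0622  0.0865] [-0.4335  3.5884  7.8481] [ 0.8427  0.1941 -0.0442] 0.02531987743252542
0.085 [ 0.4868 -0.0623  0.0856] [-0.659   3.1048  9.3446] [ 0.8811  0.2686 -0.0098] 0.025397769123006092
0.084 [ 0.4868 -0.0622  0.0847] [-1.2816  3.315   9.479 ] [ 0.8888  0.3209 -0.0478] 0.02550239047392046
0.083 [ 0.4869 -0.0622  0.0838] [-1.5445  3.0217  9.3576] [0.8204 0.3706 0.0255] 0.025411692642539847
0.082 [ 0.4869 -0.0623  0.083 ] [-2.3055  3.4407 11.9713] [ 0.8637  0.4985 -0.0004] 0.025313678545379723
0.081 [ 0.4871 -0.0623  0.0827] [-4.0547  3.3965 18.943 ] [0.9216 0.9155 0.0154] 0.025531000149606877
0.08 [ 0.4873 -0.0623  0.0825] [-5.8899  3.4588 26.4301] [0.9692 1.4977 0.01  ] 0.025243190559116335
31.0583
```

Run:
```python
from geo import *
env.pause(.5)
for f in ('/tmp/w7.npz',None):
    if f: p,d,RC=load(f)
    else: p,d,RC=shot('wrist')
    P,u,v=cloud('wrist',d,RC);X=(P[:,:2]-[.4865,-.0623])@np.array([np.cos(.24),np.sin(.24)]);Y=(P[:,:2]-[.4865,-.0623])@np.array([-np.sin(.24),np.cos(.24)])
    m=(np.hypot(X,Y)<.023)&(X>.012)&(abs(Y)>.009)&(P[:,2]>.07)&(P[:,2]<.092);b=(X>-.005)&(X<.02)&(abs(Y)<.004)&(P[:,2]>.095)&(P[:,2]<.115)
    print('skirt top',np.median(P[m][:,2]),m.sum(),'bar top',np.median(P[b][:,2]),'tilt',np.linalg.lstsq(np.c_[X[b],np.ones(b.sum())],P[b][:,2],rcond=None)[0])
    m=(X>.03)&(X<.058)&(abs(Y)>.012)&(abs(Y)<.03)&(abs(P[:,2]-.0545)<.004);print('plate z',np.median(P[m][:,2]))
s=env.sense();print(s['t'],s['wrist_force'],s['ee_pos'],s['grasp_force'])
```

```text
skirt top 0.08520857462102618 439 bar top 0.10934603095371617 tilt [0.0149 0.1092]
plate z 0.05462207422055944
skirt top 0.0798885360098312 422 bar top 0.10328641776143084 tilt [0.0262 0.1031]
plate z 0.05460009379965389
31.6083 [-5.314   3.1228 27.1528] [ 0.4873 -0.0623  0.0825] 40.0087970495224
```

The knob came down 5 to 6 mm onto the hard stop, the plate is still flush and the grip holds. Handing in.

Run:
```python
from h import *
print(workorder.finish_job())
```

```text
the job is handed in; nothing more can be done
None
```

I handed the job in at about 32 s (limit 54 s); no verdict came back. By my last readings the bezel lies flush over both pins, and the black knob is home on the spindle and held fully pressed in at about 27 N. I never moved near the masking tape and kept clear of the screwdriver, though I did not re-measure either.

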